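# Fetch the filter basket from behind the caddy's other things and weigh it

## Task

The empty filter basket at the back of the steel caddy is hemmed in by the shaker, the jar and the tamper. Stand all three aside on the black ribbed mat before moving the basket, then set the basket upright on the middle of the scale's plate, and only after that put the shaker, the jar and the tamper back upright, each on the very spot of the caddy that it came from. Knock none of them over, and do not shift the glass or the white cup.

Things in the scene. Friction and masses are not known exactly. Their poses are not given: they have to be found in the camera images.
- basket: The filter basket: an open, straight-sided round steel cup, 58 mm across outside, 28 mm high, 3 mm wall, about 60 g. It stands upright at the back of the caddy, between the taller things. Origin: centre of its underside; z up. With the taller things away it can be gripped across its outside from above.
- shaker: Steel cocoa shaker: a cylinder 56 mm across and straight up to 92 mm, with a domed top pierced by small holes, 110 mm high in all, about 220 g. Starts on one of the three outer spots of the caddy. Origin: centre of its underside; z up.
- jar: Sugar jar: glass cylinder, white inside, with a flush wooden lid with a small knob (20 mm across). 56 mm across and straight up to 94 mm, 108 mm high with the knob, about 280 g. Starts on one of the three outer spots of the caddy. Origin: centre of its underside; z up.
- tamper: Coffee tamper, standing on its steel foot (58 mm across, 22 mm high), with a thin neck and an upright black handle, 34 mm across and straight from 53 to 93 mm above the underside; 100 mm high in all, about 350 g. Starts on one of the three outer spots of the caddy. Origin: centre of its underside; z up.
- caddy: Fixed steel caddy: base 200 x 236 mm (its x, y), 4 mm thick; 10 mm high side lips; a 60 mm high upstand along the far edge, 83 mm from the origin. Origin: underside, beneath the basket; x to the back, y left, z up. Four flush black rounds, 74 mm across, mark the spots: basket (0, 0), others (-75, 0), (0, 80), (0, -80) mm. Things start centred on them, undersides at 4 mm; which is where varies.
- mat: Side area: fixed black ribbed rubber bar mat, 260 x 115 mm (along its x and y), its top 6 mm above the table. Origin: centre of its underside; z up. Lies on the left or on the right of the caddy, across from the scale; room for three things side by side along its x.
- scale_plate (a point): Centre of the top of the square steel weighing plate (100 x 100 mm, flat, 24 mm above the table) of a small black digital scale. The scale is fixed, 150 x 120 mm and 20 mm high, with its display on the robot's side of the plate. Lies across the caddy from the mat. Axes parallel to the scale's edges, z up.
- glass: Bystander, leave alone: small clear glass tumbler, 60 mm across, 75 mm high, standing near the robot in front of the caddy. Origin: centre of its underside.
- cup: Bystander, leave alone: white ceramic cup with a handle on one side, 64 mm across, 60 mm high, standing near the robot in front of the caddy. Origin: centre of its underside.

How it is judged:
By the outcome, as a careful person would: the job done as asked, in the order asked, and still so for the second after the job is handed in, with the robot touching nothing.
It also fails if it takes over 141 s, if anything falls off the work surface, if the arm or the gripper's body presses on something with over 40 N, if the wrist force passes 120 N, or if a joint passes its speed limit or range.

## Robot

A 7-joint arm with a two-finger parallel gripper is mounted at the origin on the work surface. World frame = base frame: x ahead of the robot, y to its left, z up, the work surface at z = 0. Lengths are in m, angles in rad, forces in N, time in s.
With the tool pointing down it reaches from about 0.425 to 0.875 m from the base axis. Payload 4.7 kg.
Tool frame: the origin (TCP) lies midway between the tips of the shut fingers; the grasp point (between the pads) lies 19 mm behind it; z points along the fingers, y is the line along which they close (so a half turn about z gives the same grasp; the last joint's range is limited). The gripper opens to 87 mm and grips with 3 to 60 N. Pads are 19 mm wide; open, the fingers measure 117 mm over their backs; the gripper's body (75 mm by 190 mm) begins 51 mm behind the grasp point.
Start: joints at [1.207, 0.321, -0.07, 1.45, 0.023, 1.371, -0.057], TCP at [0.24, -0.604, 0.223] pointing down, gripper open.
Joint ranges: [-2.86, 2.86], [-0.3, 2.09], [-1.38, 1.24], [0.06, 2.45], [-1.56, 4.7], [0.09, 2.05], [-2.69, 2.69]. Speed limits (rad/s): [2.57, 2.57, 3.14, 3.14, 3.14, 3.14, 3.14].

## Interface

Orientations are given as a rotation vector (axis times angle).
In Python, from bench import ctrl, eyes gives the robot as it stands (ctrl), with the cameras (eyes).
- The arm moves only by the tool inch_along, called after "Emit:" as name([rows], argument=value, ...), one row to a line, values as JSON. Schema: {"type":"object","properties":{"steps":{"type":"array","items":{"type":"object","properties":{"sx":{"type":"number"},"sy":{"type":"number"},"sz":{"type":"number"},"spin":{"type":"number"},"jaw":{"type":"number"}},"additionalProperties":false,"required":["jaw"]},"minItems":1,"maxItems":20},"grip_n":{"type":"number"},"only":{"type":"string"},"quiet":{"type":"boolean"},"lines":{"type":"string"}},"required":["steps"],"additionalProperties":false}. steps is a list of rows, 1 to 20 of them, each an object with the fields sx, sy, sz (the shift in m), spin (a turn about the tool's z in rad), jaw (the opening from 0.0 (shut) to 1.0 (fully open)); a field left out counts as zero (the opening has to be given); each row is the pose to reach, as a shift and turn from the pose commanded when the call began, along the tool's axes at that moment; what a row does not reach only later rows make up. A row lasts 1/10 s, in which the tool goes at most 0.05 m and 0.15 rad, less where a joint would pass 70% of its speed; a pose out of reach is approached as far as the arm can. The fingers move at their own pace and stop on an object; grip_n is the grip in N (left out, the last holds). Time passes only in rows, so rows that do not move let the fingers close. The tool returns the time, the measured TCP pose, the force, the opening and the grip force at its end. only (a regular expression) keeps the lines of the reply that match it, lines (a string "A,B") keeps lines A to B, and quiet returns only ok. Input that does not fit is refused with a message, and nothing moves.
- ctrl.get_state(): the state, without advancing time (a new reading comes with each control period).
- eyes.get_image(name): name is "scene" or "side" or "wrist"; returns the picture (480x640x3 uint8, red, green, blue); there is no depth.
- eyes.camera_model(name): a dict with "vertical_fov" (degrees; the focal length in pixels is half the picture's height over the tangent of half this angle, whatever the lens; pixels are square), "cx", "cy" (the principal point, pixels), "rvec" (rotation vector, rad) and "tvec" (3), from world to camera coordinates, as OpenCV has them; the wrist camera has in their place "hand_eye" (4x4, takes a point from camera to tool coordinates, whose origin is the TCP and whose axes are the flange's). Camera axes: x right, y down, z forward; pixel columns grow to the right and rows downward; lengths in m; the calibration is good to about 2 mm. A picture is of the moment at which its call begins: read the wrist's pose just before it. camera_model takes no time and is no camera call.
- ctrl.close_job(): hands the job in; it is judged then, once.
The state is a dict: "time": time; "joint_positions": joint angles; "qd": joint speeds; "joint_torque": joint torques, N m; "position": TCP position; "tool_rot": TCP orientation; "ft_force": force on the tool from outside, world axes, zero at the start; "torque": the same for the moment, N m; "grip_width": opening from 0.0 (shut) to 1.0 (fully open); "grip_force": force on a finger pad.
Only numpy, scipy, OpenCV 4.12 (cv2) and the standard library are available. Lean on these libraries where they do the work, as an engineer would, in place of code of your own. Each camera call takes 0.05 s, during which the arm holds its last target. There are 200 camera calls.

## Working session

There is one attempt and no reset: what is moved stays moved. The work goes in short steps, Python scripts to look and compute and a tool call to move; the robot and the scene stay as the last step left them, time stands still between calls to the robot, and variables do not carry over. Pictures are saved under pics/ and viewed, at most 14 in all, crops included, and the job is handed in when it is done.

```bash
ls; mkdir -p pics
```

Run:
```python
from bench import ctrl, eyes
import cv2
s=ctrl.get_state()
print({k:s[k] for k in('time','position','tool_rot','grip_width')})
for n in("scene","side","wrist"):
    cv2.imwrite(f"pics/{n}0.png",eyes.get_image(n)[:,:,::-1]); print(n,eyes.camera_model(n))
```

```text
bench.py
pics
{'time': 0.0, 'position': array([ 0.23953795, -0.60368384,  0.22147658]), 'tool_rot': array([-3.08393259e+00, -5.89668157e-01,  7.09805773e-04]), 'grip_width': 1.0023006280907847}
scene {'vertical_fov': 56.59177003471219, 'cx': 311.4230063955816, 'cy': 240.20380864333734, 'rvec': array([ 1.97232859,  0.99348883, -0.54083455]), 'tvec': array([-0.31242409, -0.19575075,  1.31964253])}
side {'vertical_fov': 48.75025876563309, 'cx': 323.25045526940227, 'cy': 239.8903366693002, 'rvec': array([ 1.95795488, -0.86098798,  0.47175405]), 'tvec': array([-0.35723527,  0.25813311,  0.56541856])}
wrist {'vertical_fov': 65.1980336328235, 'cx': 327.89666597468846, 'cy': 237.79000692979835, 'hand_eye': array([[-1.10160047e-03, -9.65615843e-01, -2.59970827e-01,
         7.12685648e-02],
       [ 9.99998778e-01, -7.75411031e-04, -1.35726746e-03,
         6.33093085e-05],
       [ 1.10901471e-03, -2.59972005e-01,  9.65615517e-01,
        -1.62505174e-01],
       [ 0.00000000e+00,  0.00000000e+00,  0.00000000e+00,
         1.00000000e+00]])}
```

View pics/scene0.png

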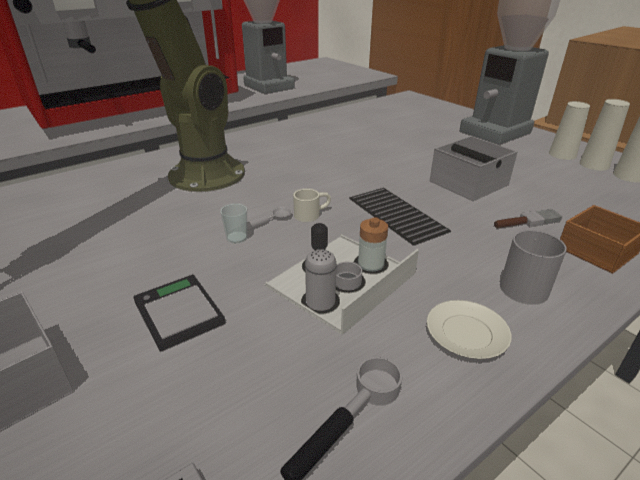

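View pics/side0.png

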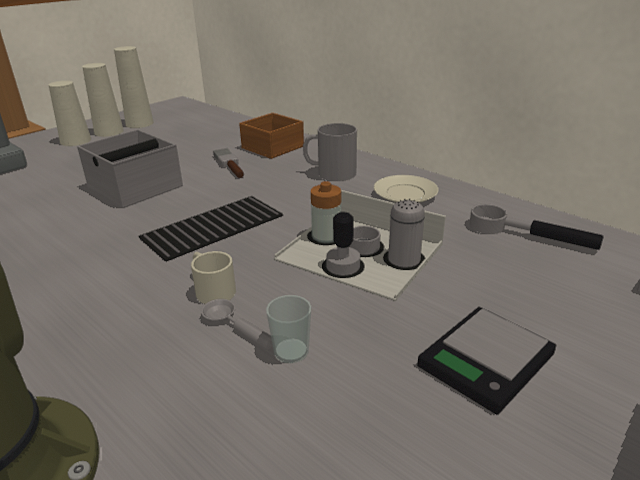

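Side view: the tamper is at the front of the caddy (343,215 top), the jar on the left (326,185), the shaker on the right (407,203) and the basket rim at (366,235). The mat is on the left and the scale on the right, as the scene view confirms.

Create h.py:
```python
import numpy as np, cv2
from scipy.spatial.transform import Rotation as R
from bench import ctrl, eyes
def cam(n,st=None):
    m=eyes.camera_model(n); f=240/np.tan(np.radians(m['vertical_fov'])/2)
    K=np.array([[f,0,m['cx']],[0,f,m['cy']],[0,0,1]])
    if 'rvec' in m:
        A=R.from_rotvec(m['rvec']).as_matrix(); t=np.array(m['tvec'])
    else:
        T=np.eye(4); T[:3,:3]=R.from_rotvec(st['tool_rot']).as_matrix(); T[:3,3]=st['position']
        W=np.linalg.inv(T@np.array(m['hand_eye'])); A,t=W[:3,:3],W[:3,3]
    return K,A,t
def plane(c,uv,z):
    K,A,t=c; d=(A.T@np.linalg.inv(K)@np.c_[np.atleast_2d(uv),np.ones(len(np.atleast_2d(uv)))].T).T
    o=-A.T@t; return o+d*((z-o[2])/d[:,2])[:,None]
def tri(c1,u1,c2,u2):
    P=[c[0]@np.c_[c[1],c[2]] for c in(c1,c2)]
    X=cv2.triangulatePoints(P[0],P[1],np.float64(np.atleast_2d(u1)).T,np.float64(np.atleast_2d(u2)).T)
    return (X[:3]/X[3]).T
def proj(c,X): 
    x=(c[0]@(c[1]@np.atleast_2d(X).T+c[2][:,None])).T; return x[:,:2]/x[:,2:]
def shot(n,name):
    s=ctrl.get_state(); im=eyes.get_image(n)[:,:,::-1].copy(); cv2.imwrite(f'pics/{name}.png',im); np.savez(f'pics/{name}.npz',p=s['position'],r=s['tool_rot']); return im,cam(n,s)
def load(name):
    d=np.load(f'pics/{name}.npz'); return cv2.imread(f'pics/{name}.png'),cam('wrist',dict(position=d['p'],tool_rot=d['r']))
def rel(p): # world displacement -> tool axes now
    s=ctrl.get_state(); return R.from_rotvec(s['tool_rot']).as_matrix().T@(np.array(p)-s['position'])
```

Run:
```python
from h import *
np.set_printoptions(precision=3,suppress=True)
a,b=cam('scene'),cam('side')
A=[(374,221),(320,252),(319,226),(347,269),(349,194),(383,189),(448,231),(414,242),(342,324)]
B=[(326,185),(407,202),(343,214),(366,234),(140,237),(167,256),(283,213),(250,197),(442,242)]
for n,x in zip("jar shak tamp bask m1 m2 m3 m4 cadc".split(),tri(a,A,b,B)): print(n,x)
print(plane(a,[(135,309),(193,277),(223,318),(165,346)],.02))
print(plane(b,[(418,359),(480,308),(555,345),(497,405)],.02))
print(R.from_rotvec(ctrl.get_state()['tool_rot']).as_matrix())
```

```text
jar [0.623 0.084 0.107]
shak [ 0.651 -0.072  0.114]
tamp [ 0.565 -0.008  0.102]
bask [0.638 0.003 0.031]
m1 [0.352 0.268 0.026]
m2 [ 0.406  0.313 -0.013]
m3 [ 0.662  0.263 -0.002]
m4 [0.6   0.26  0.012]
cadc [ 0.736 -0.093  0.012]
[[ 0.487 -0.364  0.02 ]
 [ 0.462 -0.242  0.02 ]
 [ 0.602 -0.248  0.02 ]
 [ 0.605 -0.354  0.02 ]]
[[ 0.443 -0.244  0.02 ]
 [ 0.593 -0.25   0.02 ]
 [ 0.587 -0.364  0.02 ]
 [ 0.441 -0.356  0.02 ]]
[[ 0.929  0.369 -0.001]
 [ 0.369 -0.929  0.001]
 [-0.    -0.001 -1.   ]]
```

View pics/wrist0.png

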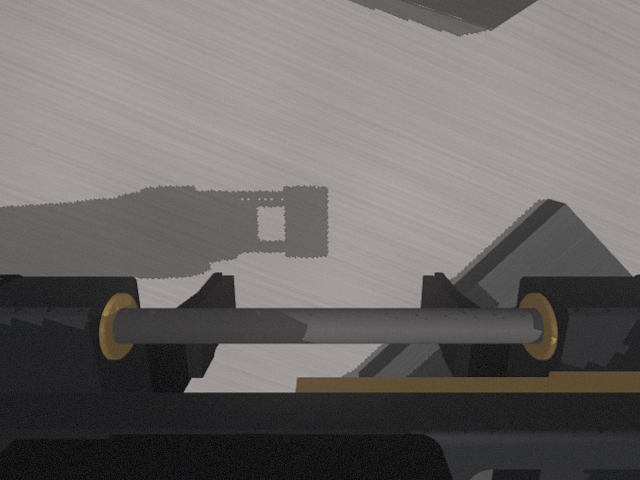

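The wrist view shows bare table and a clutter item at the right. Tool +x is image-up and the fingers block rows below about 270. I'll move the camera up and over the caddy for two views.

Emit:
inch_along([
  {"sx": 0.05, "sy": -0.05, "sz": -0.05, "spin": 0.1, "jaw": 1},
  {"sx": 0.1, "sy": -0.1, "sz": -0.1, "spin": 0.21, "jaw": 1},
  {"sx": 0.44, "sy": -0.35, "sz": -0.13, "spin": 0.21, "jaw": 1},
  {"sx": 0.44, "sy": -0.35, "sz": -0.13, "spin": 0.21, "jaw": 1},
  {"sx": 0.44, "sy": -0.35, "sz": -0.13, "spin": 0.21, "jaw": 1},
  {"sx": 0.44, "sy": -0.35, "sz": -0.13, "spin": 0.21, "jaw": 1},
  {"sx": 0.44, "sy": -0.35, "sz": -0.13, "spin": 0.21, "jaw": 1},
  {"sx": 0.44, "sy": -0.35, "sz": -0.13, "spin": 0.21, "jaw": 1},
  {"sx": 0.44, "sy": -0.35, "sz": -0.13, "spin": 0.21, "jaw": 1},
  {"sx": 0.44, "sy": -0.35, "sz": -0.13, "spin": 0.21, "jaw": 1},
  {"sx": 0.44, "sy": -0.35, "sz": -0.13, "spin": 0.21, "jaw": 1},
  {"sx": 0.44, "sy": -0.35, "sz": -0.13, "spin": 0.21, "jaw": 1},
  {"sx": 0.44, "sy": -0.35, "sz": -0.13, "spin": 0.21, "jaw": 1},
  {"sx": 0.44, "sy": -0.35, "sz": -0.13, "spin": 0.21, "jaw": 1},
  {"sx": 0.44, "sy": -0.35, "sz": -0.13, "spin": 0.21, "jaw": 1},
  {"sx": 0.44, "sy": -0.35, "sz": -0.13, "spin": 0.21, "jaw": 1},
  {"sx": 0.44, "sy": -0.35, "sz": -0.13, "spin": 0.21, "jaw": 1},
  {"sx": 0.44, "sy": -0.35, "sz": -0.13, "spin": 0.21, "jaw": 1},
  {"sx": 0.44, "sy": -0.35, "sz": -0.13, "spin": 0.21, "jaw": 1},
  {"sx": 0.44, "sy": -0.35, "sz": -0.13, "spin": 0.21, "jaw": 1},
])

```text
time: 2.15
position: [0.5195, -0.1167, 0.3526]
tool_rot: [3.13, 0.263, 0.0]
ft_force: [-0.1, 0.2, 1.2]
grip_width: 0.999
grip_force: 0.0
```

```bash
python3 -c "
from h import *
shot('wrist','w1')
print(rel([0.55,0.1,0.35]),ctrl.get_state()['position'],ctrl.get_state()['tool_rot'])"
```

```text
[ 0.0661346  -0.20849868  0.00255365] [ 0.51958467 -0.11661094  0.35257241] [3.13045980e+00 2.63033905e-01 9.50409151e-05]
```

View pics/w1.png

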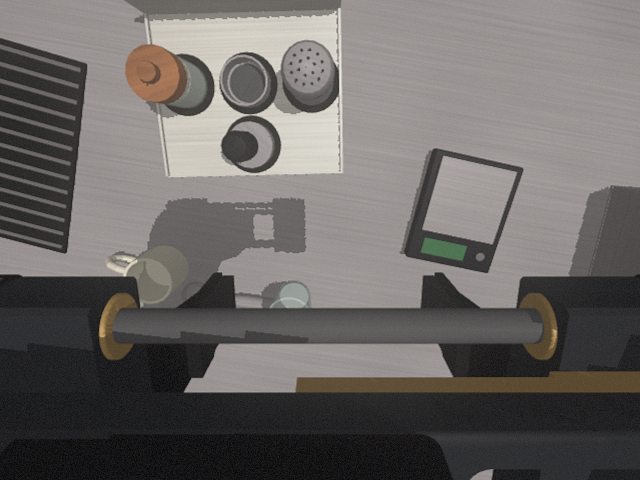

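The view shows the jar (157,72), basket (248,82), shaker (308,68), tamper (240,147), scale plate (~472,199), and part of the mat on the left (x<87). I'll take the second view further left.

Emit:
inch_along([
  {"sx": 0.05, "sy": -0.2, "jaw": 1},
  {"sx": 0.05, "sy": -0.2, "jaw": 1},
  {"sx": 0.05, "sy": -0.2, "jaw": 1},
  {"sx": 0.05, "sy": -0.2, "jaw": 1},
  {"sx": 0.05, "sy": -0.2, "jaw": 1},
  {"sx": 0.05, "sy": -0.2, "jaw": 1},
  {"sx": 0.05, "sy": -0.2, "jaw": 1},
  {"sx": 0.05, "sy": -0.2, "jaw": 1},
])

```text
time: 3.0
position: [0.5358, 0.0866, 0.3523]
tool_rot: [3.13, 0.258, -0.001]
ft_force: [-0.0, -0.5, -0.2]
grip_width: 0.997
grip_force: 0.0
```

```bash
python3 -c "
from h import *
shot('wrist','w2')"
```

```text
(no output)
```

View pics/w2.png

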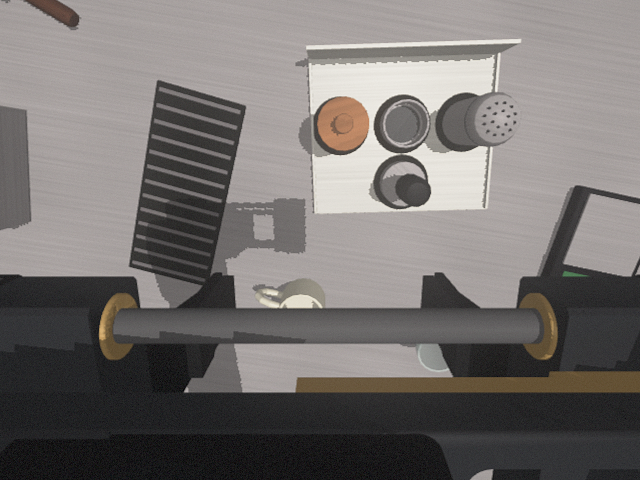

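The second view shows the whole mat (corners 158,81 / 245,105 / 209,285 / 130,266), jar lid (341,125), basket (403,123), shaker (493,119) and tamper handle (414,191).

Run:
```python
import cv2
for n,x,y in(('w1',120,0),('w2',295,35)):
    im=cv2.imread(f'pics/{n}.png')[y:y+185,x:x+230]; cv2.imwrite(f'pics/{n}c.png',cv2.resize(im,None,fx=3,fy=3,interpolation=cv2.INTER_CUBIC))
```

```text
(no output)
```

View pics/w1c.png

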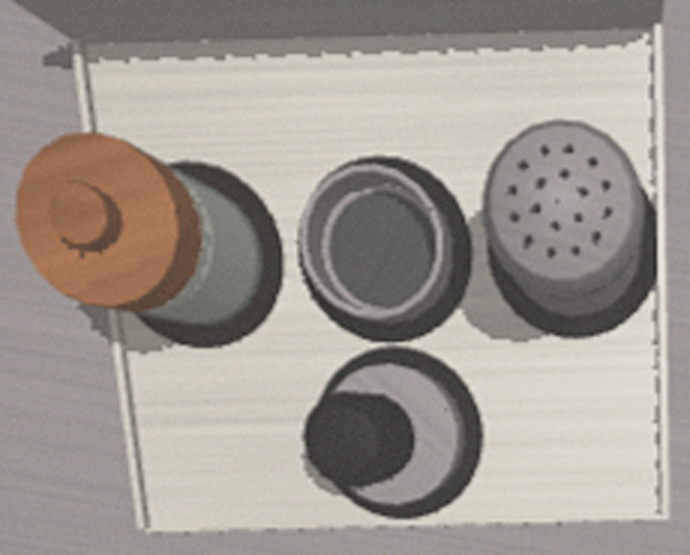

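View pics/w2c.png

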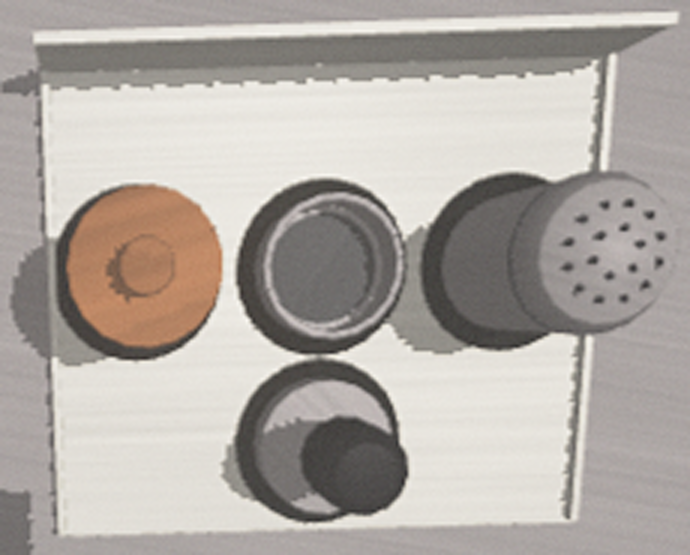

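Crops show the four rounds and tops clearly, giving these crop pixels in w1 and w2:

| Feature | w1 | w2 |
|---|---|---|
| Knob | (82,214) | (147,264) |
| Shaker hole ring | (560,201) | (614,251) |
| Basket rim | (373,242) | (333,265) |
| Basket round | (379,248) | (324,266) |
| Tamper round | (396,432) | (317,440) |
| Jar round | (190,254) | – |
| Shaker round | – | (510,261) |

Run:
```python
from h import *
np.set_printoptions(precision=4,suppress=True)
a,b=load('w1')[1],load('w2')[1]
A=lambda p:(np.array(p)+.5)/3-.5+[120,0]
B=lambda p:(np.array(p)+.5)/3-.5+[295,35]
print('knob,ring,rim,round b,round t, frontL, frontR');T=tri(a,A([(82,214),(559.5,201),(373,242),(379,248.5),(396,432.5),(144,530),(667,517)]),b,B([(147,264),(614,251),(333,265),(324,266),(317,440),(60,533),(577,519)]));print(T)
for z,c,p in((.004,a,A([(379,248.5),(396,432.5),(190,254)])),(.004,b,B([(324,266),(317,440),(510,261)])),(.032,a,A((373,242))),(.032,b,B((333,265))),(.112,a,A((82,214))),(.112,b,B((147,264))),(.112,a,A((559.5,201))),(.112,b,B((614,251)))):print(plane(c,p,z))
# front edge / side from base edges at z~.004
m=plane(b,[(158,81),(245,105),(209,285),(130,266)],.006);print('mat',m,m.mean(0))
# scale plate bright quad in w1
im=load('w1')[0][140:280,400:530]
g=cv2.cvtColor(im,cv2.COLOR_BGR2GRAY); 
_,l,st,ce=cv2.connectedComponentsWithStats((g>120).astype(np.uint8),connectivity=4)
k=l[60,72]; cs=cv2.findContours((l==k).astype(np.uint8),0,2)[0]; q=cv2.minAreaRect(cs[0]); print(st[k],q)
P=plane(a,cv2.boxPoints(q)+[400,140],.024);print('plate',P,P.mean(0)); ap=cv2.approxPolyDP(cv2.convexHull(cs[0]),5,True)[:,0]; P=plane(a,ap+[400,140],.024);print(P,P.mean(0))
# glass, cup tops rough
print(plane(a,[(160,275)],.06),plane(a,[(291,299)],.075))
```

```text
knob,ring,rim,round b,round t, frontL, frontR
[[ 0.6224  0.0847  0.1091]
 [ 0.6524 -0.072   0.1113]
 [ 0.6376  0.0062  0.0293]
 [ 0.6373  0.007   0.0139]
 [ 0.5643 -0.0071  0.0073]
 [ 0.5032  0.1002  0.0052]
 [ 0.5486 -0.1303  0.0109]]
[[ 0.6379  0.0092  0.004 ]
 [ 0.564  -0.0064  0.004 ]
 [ 0.6225  0.088   0.004 ]]
[[ 0.6383  0.0052  0.004 ]
 [ 0.5642 -0.0078  0.004 ]
 [ 0.6534 -0.074   0.004 ]]
[[0.6373 0.0056 0.032 ]]
[[0.6375 0.0067 0.032 ]]
[[0.6221 0.0834 0.112 ]]
[[0.6223 0.0848 0.112 ]]
[[ 0.6522 -0.0721  0.112 ]]
[[ 0.6524 -0.0717  0.112 ]]
mat [[0.6381 0.3212 0.006 ]
 [0.6274 0.2098 0.006 ]
 [0.3724 0.2353 0.006 ]
 [0.3832 0.3494 0.006 ]] [0.5053 0.2789 0.006 ]
[  22   16   95   88 5624] ((69.09432983398438, 60.16980743408203), (75.2735824584961, 80.76800537109375), 15.945395469665527)
plate [[ 0.4927 -0.2487  0.024 ]
 [ 0.5968 -0.2532  0.024 ]
 [ 0.587  -0.3519  0.024 ]
 [ 0.4808 -0.3529  0.024 ]] [ 0.5393 -0.3017  0.024 ]
[[ 0.5905 -0.2535  0.024 ]
 [ 0.5865 -0.3515  0.024 ]
 [ 0.489  -0.3474  0.024 ]
 [ 0.4937 -0.2488  0.024 ]] [ 0.5399 -0.3003  0.024 ]
[[0.3838 0.0809 0.06  ]] [[ 0.3856 -0.0911  0.075 ]]
```

Heights and spacing agree with the stated layout, and the caddy yaw is about 10.9°. I'll check the mat and scale heights from both views and work out the move to the jar.

Add to h.py:
```python
np.set_printoptions(precision=4,suppress=True)
S=dict(jar=(.6223,.0845),shaker=(.6524,-.0719),basket=(.6375,.0062),tamper=(.5640,-.0075),scale=(.5396,-.301),m3=(.5849,.2709),m2=(.5053,.2789),m1=(.4257,.2869))
def go(n,z):
    s=ctrl.get_state(); M=R.from_rotvec(s['tool_rot']).as_matrix(); y=np.degrees(np.arctan2(M[1,0],M[0,0]))
    print(n,rel([*S[n],z]),'turn',round(np.radians(y-10.9),3),'tilt',M[2,:2],'pos',s['position'],'w',round(s['grip_width'],3),'F',round(float(np.ravel(s['grip_force'])[0]),1))
```

Run:
```python
from h import *
a,b=load('w1')[1],load('w2')[1]
print(tri(a,[(67,252),(87,66),(434,149)],b,[(209,285),(245,105),(576,186)]))
go('jar',.2)
```

```text
[[ 0.372   0.2355  0.0053]
 [ 0.6261  0.2118 -0.0021]
 [ 0.5971 -0.2462  0.0016]]
jar [0.085  0.0163 0.1524] turn -0.026 tilt [-0.0004  0.0006] pos [0.5358 0.0867 0.3524] w 0.997 F 0.0
```

Emit:
inch_along([
  {"sx": 0.04, "sy": 0.008, "sz": 0.03, "spin": -0.026, "jaw": 1},
  {"sx": 0.085, "sy": 0.0163, "sz": 0.06, "spin": -0.026, "jaw": 1},
  {"sx": 0.085, "sy": 0.0163, "sz": 0.1, "spin": -0.026, "jaw": 1},
  {"sx": 0.085, "sy": 0.0163, "sz": 0.15, "spin": -0.026, "jaw": 1},
  {"sx": 0.085, "sy": 0.0163, "sz": 0.18, "spin": -0.026, "jaw": 1},
  {"sx": 0.085, "sy": 0.0163, "sz": 0.2, "spin": -0.026, "jaw": 1},
  {"sx": 0.085, "sy": 0.0163, "sz": 0.2, "spin": -0.026, "jaw": 1},
  {"sx": 0.085, "sy": 0.0163, "sz": 0.2, "spin": -0.026, "jaw": 1},
], grip_n=25)

```text
time: 3.85
position: [0.6224, 0.086, 0.153]
tool_rot: [3.127, 0.301, 0.0]
ft_force: [-0.7, 0.4, 0.7]
grip_width: 1.001
grip_force: 0.0
```

```bash
python3 -c "
from h import *
go('jar',.061)"
```

```text
jar [-0.0004  0.0014  0.092 ] turn 0.002 tilt [0.0001 0.0002] pos [0.6224 0.086  0.153 ] w 1.001 F 0.0
```

Emit:
inch_along([
  {"sy": 0.001, "sz": 0.04, "jaw": 1},
  {"sy": 0.001, "sz": 0.07, "jaw": 1},
  {"sy": 0.001, "sz": 0.092, "jaw": 1},
  {"sy": 0.001, "sz": 0.092, "jaw": 1},
  {"sy": 0.001, "sz": 0.092, "jaw": 1},
  {"sy": 0.001, "sz": 0.092, "jaw": 0},
  {"sy": 0.001, "sz": 0.092, "jaw": 0},
  {"sy": 0.001, "sz": 0.092, "jaw": 0},
  {"sy": 0.001, "sz": 0.092, "jaw": 0},
  {"sy": 0.001, "sz": 0.092, "jaw": 0},
  {"sy": 0.001, "sz": 0.092, "jaw": 0},
  {"sy": 0.001, "sz": 0.092, "jaw": 0},
  {"sy": 0.001, "sz": 0.092, "jaw": 0},
], grip_n=25)

```text
time: 5.15
position: [0.6226, 0.0856, 0.0609]
tool_rot: [3.126, 0.303, 0.001]
ft_force: [-0.1, -2.7, 3.8]
grip_width: 0.639
grip_force: 25.0
```

```bash
python3 -c "
from h import *
go('jar',.061)"
```

```text
jar [-0.0005  0.001  -0.0001] turn 0.003 tilt [0.0005 0.0009] pos [0.6226 0.0856 0.0609] w 0.639 F 25.0
```

Emit:
inch_along([
  {"sz": -0.02, "jaw": 0},
  {"sz": -0.05, "jaw": 0},
  {"sz": -0.08, "jaw": 0},
  {"sz": -0.11, "jaw": 0},
  {"sz": -0.13, "jaw": 0},
  {"sz": -0.13, "jaw": 0},
])

```text
time: 5.75
position: [0.6234, 0.0873, 0.1928]
tool_rot: [-3.126, -0.305, -0.007]
ft_force: [0.7, 0.5, -3.2]
grip_width: 0.636
grip_force: 25.0
```

```bash
python3 -c "
from h import *
go('m3',.2)"
```

```text
m3 [-0.0023 -0.1876 -0.0072] turn 0.004 tilt [ 0.0042 -0.0003] pos [0.6234 0.0873 0.1928] w 0.636 F 25.0
```

Emit:
inch_along([
  {"sx": -0.002, "sy": -0.02, "jaw": 0},
  {"sx": -0.002, "sy": -0.05, "jaw": 0},
  {"sx": -0.002, "sy": -0.085, "jaw": 0},
  {"sx": -0.002, "sy": -0.12, "jaw": 0},
  {"sx": -0.002, "sy": -0.15, "jaw": 0},
  {"sx": -0.002, "sy": -0.175, "jaw": 0},
  {"sx": -0.002, "sy": -0.187, "jaw": 0},
  {"sx": -0.002, "sy": -0.187, "sz": 0.03, "jaw": 0},
  {"sx": -0.002, "sy": -0.187, "sz": 0.06, "jaw": 0},
  {"sx": -0.002, "sy": -0.187, "sz": 0.09, "jaw": 0},
  {"sx": -0.002, "sy": -0.187, "sz": 0.11, "jaw": 0},
  {"sx": -0.002, "sy": -0.187, "sz": 0.12, "jaw": 0},
  {"sx": -0.002, "sy": -0.187, "sz": 0.12, "jaw": 0},
  {"sx": -0.002, "sy": -0.187, "sz": 0.12, "jaw": 0},
])

```text
time: 7.15
position: [0.5847, 0.2692, 0.0709]
tool_rot: [-3.127, -0.303, -0.001]
ft_force: [1.2, -0.6, -3.3]
grip_width: 0.641
grip_force: 25.0
```

```bash
python3 -c "
from h import *
go('m3',.063)"
```

```text
m3 [ 0.0005 -0.0016  0.0079] turn 0.003 tilt [ 0.0005 -0.0002] pos [0.5847 0.2692 0.0709] w 0.641 F 25.0
```

Emit:
inch_along([
  {"sz": 0.003, "jaw": 0},
  {"sz": 0.006, "jaw": 0},
  {"sz": 0.0075, "jaw": 0},
  {"sz": 0.0085, "jaw": 0},
  {"sz": 0.0085, "jaw": 0},
  {"sz": 0.0085, "jaw": 0},
])

```text
time: 7.75
position: [0.5846, 0.2692, 0.0629]
tool_rot: [3.127, 0.304, 0.001]
ft_force: [-2.3, -1.9, 4.6]
grip_width: 0.635
grip_force: 25.0
```

```bash
python3 -c "
from h import *
go('m3',.063)"
```

```text
m3 [ 0.0006 -0.0016 -0.0001] turn 0.003 tilt [0.0009 0.0004] pos [0.5846 0.2692 0.0629] w 0.635 F 25.0
```

Emit:
inch_along([
  {"jaw": 1},
  {"jaw": 1},
  {"jaw": 1},
  {"sz": -0.02, "jaw": 1},
  {"sz": -0.06, "jaw": 1},
  {"sz": -0.1, "jaw": 1},
  {"sz": -0.1, "jaw": 1},
  {"sx": -0.01, "sy": 0.04, "sz": -0.1, "jaw": 1},
  {"sx": -0.025, "sy": 0.09, "sz": -0.1, "jaw": 1},
  {"sx": -0.04, "sy": 0.14, "sz": -0.1, "jaw": 1},
  {"sx": -0.055, "sy": 0.19, "sz": -0.1, "jaw": 1},
  {"sx": -0.07, "sy": 0.24, "sz": -0.1, "jaw": 1},
  {"sx": -0.072, "sy": 0.268, "sz": -0.1, "jaw": 1},
  {"sx": -0.072, "sy": 0.268, "sz": -0.1, "jaw": 1},
  {"sx": -0.072, "sy": 0.268, "sz": -0.1, "jaw": 1},
])

```text
time: 9.25
position: [0.565, -0.0084, 0.1615]
tool_rot: [-3.127, -0.3, 0.001]
ft_force: [-0.2, 1.3, 0.2]
grip_width: 1.002
grip_force: 0.0
```

```bash
python3 -c "
from h import *
go('tamper',.058);shot('side','s2')"
```

```text
tamper [-0.0008 -0.0011  0.1035] turn 0.001 tilt [-0.0003 -0.0005] pos [ 0.565  -0.0084  0.1615] w 1.002 F 0.0
```

View pics/s2.png

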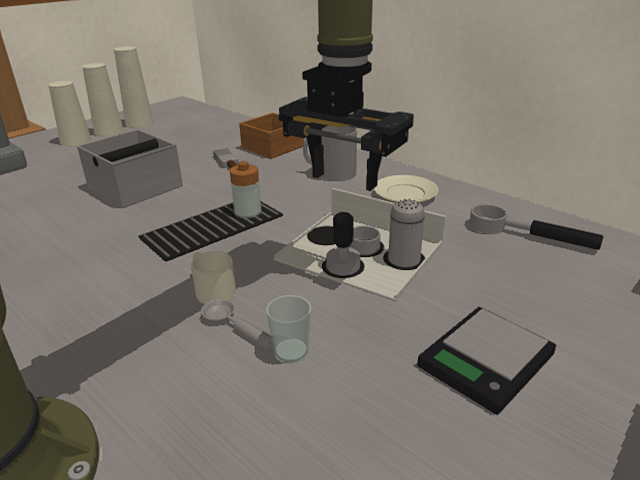

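The jar stands upright at the far end of the mat (245,190), and the gripper is above the tamper (343,235). Next I grip the tamper by its handle.

Emit:
inch_along([
  {"sy": -0.001, "sz": 0.04, "jaw": 1},
  {"sx": -0.001, "sy": -0.001, "sz": 0.08, "jaw": 1},
  {"sx": -0.001, "sy": -0.001, "sz": 0.103, "jaw": 0.7},
  {"sx": -0.001, "sy": -0.001, "sz": 0.103, "jaw": 0.6},
  {"sx": -0.001, "sy": -0.001, "sz": 0.103, "jaw": 0},
  {"sx": -0.001, "sy": -0.001, "sz": 0.103, "jaw": 0},
  {"sx": -0.001, "sy": -0.001, "sz": 0.103, "jaw": 0},
  {"sx": -0.001, "sy": -0.001, "sz": 0.103, "jaw": 0},
  {"sx": -0.001, "sy": -0.001, "sz": 0.103, "jaw": 0},
  {"sx": -0.001, "sy": -0.001, "sz": 0.103, "jaw": 0},
  {"sx": -0.001, "sy": -0.001, "sz": 0.103, "jaw": 0},
  {"sx": -0.001, "sy": -0.001, "sz": 0.103, "jaw": 0},
], grip_n=30)

```text
time: 10.5
position: [0.5645, -0.0074, 0.0595]
tool_rot: [3.126, 0.303, 0.001]
ft_force: [0.4, -1.4, 2.6]
grip_width: 0.379
grip_force: 30.0
```

```bash
python3 -c "
from h import *
go('tamper',.058)"
```

```text
tamper [-0.0005  0.      0.0015] turn 0.003 tilt [0.0007 0.0009] pos [ 0.5645 -0.0074  0.0595] w 0.379 F 30.0
```

Emit:
inch_along([
  {"sz": -0.02, "jaw": 0},
  {"sz": -0.05, "jaw": 0},
  {"sz": -0.09, "jaw": 0},
  {"sz": -0.13, "jaw": 0},
  {"sz": -0.13, "jaw": 0},
  {"sx": -0.001, "sy": -0.025, "sz": -0.13, "jaw": 0},
  {"sx": -0.001, "sy": -0.06, "sz": -0.13, "jaw": 0},
  {"sx": -0.002, "sy": -0.1, "sz": -0.13, "jaw": 0},
  {"sx": -0.003, "sy": -0.14, "sz": -0.13, "jaw": 0},
  {"sx": -0.004, "sy": -0.18, "sz": -0.13, "jaw": 0},
  {"sx": -0.004, "sy": -0.22, "sz": -0.13, "jaw": 0},
  {"sx": -0.004, "sy": -0.255, "sz": -0.13, "jaw": 0},
  {"sx": -0.004, "sy": -0.28, "sz": -0.13, "jaw": 0},
  {"sx": -0.004, "sy": -0.292, "sz": -0.13, "jaw": 0},
  {"sx": -0.004, "sy": -0.292, "sz": -0.11, "jaw": 0},
  {"sx": -0.004, "sy": -0.292, "sz": -0.08, "jaw": 0},
  {"sx": -0.004, "sy": -0.292, "sz": -0.05, "jaw": 0},
  {"sx": -0.004, "sy": -0.292, "sz": -0.025, "jaw": 0},
  {"sx": -0.004, "sy": -0.292, "sz": -0.012, "jaw": 0},
  {"sx": -0.004, "sy": -0.292, "sz": -0.012, "jaw": 0},
])

```text
time: 12.5
position: [0.5023, 0.277, 0.0683]
tool_rot: [3.125, 0.302, -0.008]
ft_force: [0.8, -0.2, -3.5]
grip_width: 0.381
grip_force: 30.0
```

```bash
python3 -c "
from h import *
go('m2',.0615)"
```

```text
m2 [ 0.0033 -0.0013  0.0068] turn 0.003 tilt [-0.0053  0.0015] pos [0.5023 0.277  0.0683] w 0.381 F 30.0
```

Emit:
inch_along([
  {"jaw": 0},
  {"sz": 0.003, "jaw": 0},
  {"sz": 0.005, "jaw": 0},
  {"sz": 0.006, "jaw": 0},
  {"sz": 0.006, "jaw": 0},
  {"sz": 0.006, "jaw": 0},
])

```text
time: 13.1
position: [0.504, 0.279, 0.0652]
tool_rot: [3.127, 0.304, 0.001]
ft_force: [-0.5, -0.1, -3.8]
grip_width: 0.377
grip_force: 30.0
```

```bash
python3 -c "
from h import *
go('m2',.0615)"
```

```text
m2 [0.0013 0.0003 0.0037] turn 0.004 tilt [0.0003 0.0001] pos [0.504  0.279  0.0652] w 0.377 F 30.0
```

Emit:
inch_along([
  {"sz": 0.002, "jaw": 0},
  {"sz": 0.003, "jaw": 0},
  {"sz": 0.004, "jaw": 0},
  {"sz": 0.0045, "jaw": 0},
  {"sz": 0.0045, "jaw": 0},
])

```text
time: 13.6
position: [0.504, 0.2789, 0.0615]
tool_rot: [3.126, 0.304, 0.0]
ft_force: [-2.2, -2.4, 5.8]
grip_width: 0.376
grip_force: 30.1
```

```bash
python3 -c "
from h import *
go('m2',.0615)"
```

```text
m2 [0.0013 0.0002 0.    ] turn 0.004 tilt [0.0002 0.0008] pos [0.504  0.2789 0.0615] w 0.376 F 30.1
```

Emit:
inch_along([
  {"jaw": 1},
  {"jaw": 1},
  {"jaw": 1},
  {"sz": -0.03, "jaw": 1},
  {"sz": -0.07, "jaw": 1},
  {"sz": -0.1, "jaw": 1},
  {"sz": -0.1, "jaw": 1},
  {"sx": 0.01, "sy": 0.045, "sz": -0.1, "jaw": 1},
  {"sx": 0.02, "sy": 0.09, "sz": -0.1, "jaw": 1},
  {"sx": 0.03, "sy": 0.135, "sz": -0.1, "jaw": 1},
  {"sx": 0.04, "sy": 0.18, "sz": -0.1, "jaw": 1},
  {"sx": 0.05, "sy": 0.225, "sz": -0.1, "jaw": 1},
  {"sx": 0.06, "sy": 0.27, "sz": -0.1, "jaw": 1},
  {"sx": 0.07, "sy": 0.315, "sz": -0.1, "jaw": 1},
  {"sx": 0.079, "sy": 0.36, "sz": -0.1, "jaw": 1},
  {"sx": 0.079, "sy": 0.3725, "sz": -0.1, "jaw": 1},
  {"sx": 0.079, "sy": 0.3725, "sz": -0.1, "jaw": 1},
  {"sx": 0.079, "sy": 0.3725, "sz": -0.1, "jaw": 1},
])

```text
time: 15.4
position: [0.6526, -0.0694, 0.1598]
tool_rot: [-3.125, -0.306, 0.002]
ft_force: [-1.0, 0.6, 0.7]
grip_width: 0.997
grip_force: 0.0
```

```bash
python3 -c "
from h import *
go('shaker',.061)"
```

```text
shaker [-0.0006  0.0027  0.0988] turn 0.005 tilt [-0.0009 -0.0019] pos [ 0.6526 -0.0694  0.1598] w 0.997 F 0.0
```

Emit:
inch_along([
  {"sy": 0.0015, "sz": 0.04, "jaw": 1},
  {"sy": 0.0015, "sz": 0.08, "jaw": 1},
  {"sy": 0.0015, "sz": 0.098, "jaw": 1},
  {"sy": 0.0015, "sz": 0.098, "jaw": 1},
  {"sy": 0.0015, "sz": 0.098, "jaw": 0},
  {"sy": 0.0015, "sz": 0.098, "jaw": 0},
  {"sy": 0.0015, "sz": 0.098, "jaw": 0},
  {"sy": 0.0015, "sz": 0.098, "jaw": 0},
  {"sy": 0.0015, "sz": 0.098, "jaw": 0},
  {"sy": 0.0015, "sz": 0.098, "jaw": 0},
  {"sy": 0.0015, "sz": 0.098, "jaw": 0},
  {"sy": 0.0015, "sz": 0.098, "jaw": 0},
], grip_n=30)

```text
time: 16.6
position: [0.6539, -0.0728, 0.0633]
tool_rot: [3.127, 0.304, 0.002]
ft_force: [0.0, 0.7, 6.2]
grip_width: 0.638
grip_force: 30.0
```

```bash
python3 -c "
from h import *
go('shaker',.061)"
```

```text
shaker [-0.0013 -0.0012  0.0023] turn 0.004 tilt [0.0011 0.0004] pos [ 0.6539 -0.0728  0.0633] w 0.638 F 30.0
```

Emit:
inch_along([
  {"sz": -0.02, "jaw": 0},
  {"sz": -0.05, "jaw": 0},
  {"sz": -0.09, "jaw": 0},
  {"sz": -0.13, "jaw": 0},
  {"sz": -0.135, "jaw": 0},
  {"sx": -0.01, "sy": -0.025, "sz": -0.135, "jaw": 0},
  {"sx": -0.024, "sy": -0.06, "sz": -0.135, "jaw": 0},
  {"sx": -0.04, "sy": -0.1, "sz": -0.135, "jaw": 0},
  {"sx": -0.055, "sy": -0.14, "sz": -0.135, "jaw": 0},
  {"sx": -0.071, "sy": -0.18, "sz": -0.135, "jaw": 0},
  {"sx": -0.087, "sy": -0.22, "sz": -0.135, "jaw": 0},
  {"sx": -0.102, "sy": -0.26, "sz": -0.135, "jaw": 0},
  {"sx": -0.118, "sy": -0.3, "sz": -0.135, "jaw": 0},
  {"sx": -0.134, "sy": -0.34, "sz": -0.135, "jaw": 0},
  {"sx": -0.148, "sy": -0.375, "sz": -0.135, "jaw": 0},
  {"sx": -0.156, "sy": -0.396, "sz": -0.135, "jaw": 0},
  {"sx": -0.156, "sy": -0.396, "sz": -0.135, "jaw": 0},
  {"sx": -0.156, "sy": -0.396, "sz": -0.11, "jaw": 0},
  {"sx": -0.156, "sy": -0.396, "sz": -0.075, "jaw": 0},
  {"sx": -0.156, "sy": -0.396, "sz": -0.05, "jaw": 0},
])

```text
time: 18.6
position: [0.4233, 0.2834, 0.1093]
tool_rot: [3.125, 0.302, -0.005]
ft_force: [0.4, 0.5, -2.8]
grip_width: 0.633
grip_force: 30.0
```

```bash
python3 -c "
from h import *
go('m1',.0653)"
```

```text
m1 [ 0.0031 -0.003   0.044 ] turn 0.002 tilt [-0.0032  0.0018] pos [0.4233 0.2834 0.1093] w 0.633 F 30.0
```

Emit:
inch_along([
  {"sz": 0.015, "jaw": 0},
  {"sz": 0.03, "jaw": 0},
  {"sz": 0.037, "jaw": 0},
  {"sz": 0.037, "jaw": 0},
  {"sz": 0.037, "jaw": 0},
])

```text
time: 19.1
position: [0.4247, 0.2861, 0.0762]
tool_rot: [-3.126, -0.304, -0.002]
ft_force: [0.5, -0.0, -1.9]
grip_width: 0.636
grip_force: 30.0
```

```bash
python3 -c "
from h import *
go('m1',.0653)"
```

```text
m1 [ 0.0012 -0.0006  0.0109] turn 0.004 tilt [ 0.0012 -0.0004] pos [0.4247 0.2861 0.0762] w 0.636 F 30.0
```

Emit:
inch_along([
  {"sz": 0.005, "jaw": 0},
  {"sz": 0.008, "jaw": 0},
  {"sz": 0.0095, "jaw": 0},
  {"sz": 0.0105, "jaw": 0},
  {"sz": 0.0115, "jaw": 0},
  {"sz": 0.0115, "jaw": 0},
])

```text
time: 19.7
position: [0.4243, 0.2858, 0.0653]
tool_rot: [3.126, 0.304, 0.001]
ft_force: [-3.0, -1.6, 7.1]
grip_width: 0.637
grip_force: 30.0
```

```bash
python3 -c "
from h import *
go('m1',.0653)"
```

```text
m1 [ 0.0016 -0.0008 -0.    ] turn 0.004 tilt [0.0003 0.0011] pos [0.4243 0.2858 0.0653] w 0.637 F 30.0
```

Emit:
inch_along([
  {"jaw": 1},
  {"jaw": 1},
  {"jaw": 1},
  {"sz": -0.03, "jaw": 1},
  {"sz": -0.07, "jaw": 1},
  {"sz": -0.12, "jaw": 1},
  {"sz": -0.12, "jaw": 1},
  {"sx": 0.02, "sy": 0.04, "sz": -0.12, "jaw": 1},
  {"sx": 0.04, "sy": 0.08, "sz": -0.12, "jaw": 1},
  {"sx": 0.06, "sy": 0.12, "sz": -0.12, "jaw": 1},
  {"sx": 0.08, "sy": 0.16, "sz": -0.12, "jaw": 1},
  {"sx": 0.1, "sy": 0.2, "sz": -0.12, "jaw": 1},
  {"sx": 0.12, "sy": 0.24, "sz": -0.12, "jaw": 1},
  {"sx": 0.14, "sy": 0.28, "sz": -0.12, "jaw": 1},
  {"sx": 0.1566, "sy": 0.315, "sz": -0.12, "jaw": 1},
  {"sx": 0.1566, "sy": 0.315, "sz": -0.1, "jaw": 1},
  {"sx": 0.1566, "sy": 0.315, "sz": -0.08, "jaw": 1},
  {"sx": 0.1566, "sy": 0.315, "sz": -0.05, "jaw": 1},
  {"sx": 0.1566, "sy": 0.315, "sz": -0.02, "jaw": 1},
  {"sx": 0.1566, "sy": 0.315, "sz": -0.02, "jaw": 1},
])

```text
time: 21.7
position: [0.6348, 0.0062, 0.0789]
tool_rot: [-3.126, -0.304, 0.014]
ft_force: [0.1, -0.3, 0.4]
grip_width: 1.0
grip_force: 0.0
```

```bash
python3 -c "
from h import *
shot('side','s3');go('basket',.009)"
```

```text
basket [0.0011 0.0006 0.0727] turn 0.004 tilt [-0.0047 -0.0012] pos [0.6366 0.0066 0.0817] w 0.999 F 0.0
```

View pics/s3.png

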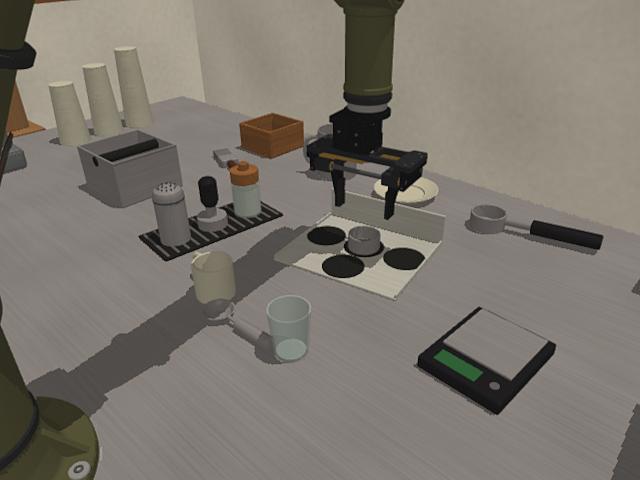

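All three stand upright on the mat: shaker (172,215), tamper (208,205) and jar (245,190). The basket (365,240) stands free, so I grip it now.

Emit:
inch_along([
  {"sx": 0.001, "sz": 0.03, "jaw": 1},
  {"sx": 0.001, "sz": 0.055, "jaw": 1},
  {"sx": 0.001, "sz": 0.066, "jaw": 1},
  {"sx": 0.001, "sz": 0.071, "jaw": 1},
  {"sx": 0.001, "sz": 0.071, "jaw": 1},
  {"sx": 0.001, "sz": 0.071, "jaw": 0},
  {"sx": 0.001, "sz": 0.071, "jaw": 0},
  {"sx": 0.001, "sz": 0.071, "jaw": 0},
  {"sx": 0.001, "sz": 0.071, "jaw": 0},
  {"sx": 0.001, "sz": 0.071, "jaw": 0},
  {"sx": 0.001, "sz": 0.071, "jaw": 0},
  {"sx": 0.001, "sz": 0.071, "jaw": 0},
  {"sx": 0.001, "sz": 0.071, "jaw": 0},
], grip_n=20)

```text
time: 23.05
position: [0.6396, 0.0069, 0.0134]
tool_rot: [3.127, 0.304, 0.001]
ft_force: [-0.4, -1.0, 3.2]
grip_width: 0.669
grip_force: 20.0
```

```bash
python3 -c "
from h import *
go('basket',.009)"
```

```text
basket [-0.0022  0.0002  0.0044] turn 0.004 tilt [0.0004 0.0004] pos [0.6396 0.0069 0.0134] w 0.669 F 20.0
```

Emit:
inch_along([
  {"sz": -0.01, "jaw": 0},
  {"sz": -0.03, "jaw": 0},
  {"sz": -0.06, "jaw": 0},
  {"sz": -0.08, "jaw": 0},
  {"sz": -0.08, "jaw": 0},
  {"sx": -0.015, "sy": 0.027, "sz": -0.08, "jaw": 0},
  {"sx": -0.035, "sy": 0.065, "sz": -0.08, "jaw": 0},
  {"sx": -0.055, "sy": 0.1, "sz": -0.08, "jaw": 0},
  {"sx": -0.075, "sy": 0.138, "sz": -0.08, "jaw": 0},
  {"sx": -0.095, "sy": 0.175, "sz": -0.08, "jaw": 0},
  {"sx": -0.115, "sy": 0.212, "sz": -0.08, "jaw": 0},
  {"sx": -0.135, "sy": 0.248, "sz": -0.08, "jaw": 0},
  {"sx": -0.148, "sy": 0.272, "sz": -0.08, "jaw": 0},
  {"sx": -0.154, "sy": 0.2835, "sz": -0.08, "jaw": 0},
  {"sx": -0.154, "sy": 0.2835, "sz": -0.08, "jaw": 0},
  {"sx": -0.154, "sy": 0.2835, "sz": -0.065, "jaw": 0},
  {"sx": -0.154, "sy": 0.2835, "sz": -0.04, "jaw": 0},
  {"sx": -0.154, "sy": 0.2835, "sz": -0.03, "jaw": 0},
  {"sx": -0.154, "sy": 0.2835, "sz": -0.03, "jaw": 0},
  {"sx": -0.154, "sy": 0.2835, "sz": -0.03, "jaw": 0},
])

```text
time: 25.05
position: [0.5436, -0.2996, 0.0431]
tool_rot: [-3.126, -0.307, -0.0]
ft_force: [1.0, 0.5, -0.4]
grip_width: 0.673
grip_force: 20.0
```

```bash
python3 -c "
from h import *
S['t']=(.5417,-.3006);go('t',.0334)"
```

```text
t [-0.002   0.0007  0.0097] turn 0.005 tilt [ 0.0003 -0.0005] pos [ 0.5436 -0.2996  0.0431] w 0.673 F 20.0
```

Emit:
inch_along([
  {"sx": -0.001, "sz": 0.004, "jaw": 0},
  {"sx": -0.002, "sz": 0.007, "jaw": 0},
  {"sx": -0.002, "sz": 0.009, "jaw": 0},
  {"sx": -0.002, "sz": 0.0095, "jaw": 0},
  {"sx": -0.002, "sz": 0.0105, "jaw": 0},
  {"sx": -0.002, "sz": 0.0105, "jaw": 0},
])

```text
time: 25.65
position: [0.5408, -0.3015, 0.0334]
tool_rot: [3.126, 0.304, -0.001]
ft_force: [-3.3, 0.1, 4.6]
grip_width: 0.675
grip_force: 20.0
```

```bash
python3 -c "
from h import *
S['t']=(.5417,-.3006);go('t',.0334)"
```

```text
t [ 0.0011 -0.0007 -0.    ] turn 0.003 tilt [-0.0005  0.0004] pos [ 0.5408 -0.3015  0.0334] w 0.675 F 20.0
```

Emit:
inch_along([
  {"jaw": 1},
  {"jaw": 1},
  {"jaw": 1},
  {"jaw": 1},
  {"sz": -0.03, "jaw": 1},
  {"sz": -0.07, "jaw": 1},
  {"sx": -0.02, "sz": -0.11, "jaw": 1},
  {"sx": -0.05, "sz": -0.15, "jaw": 1},
  {"sx": -0.07, "sz": -0.18, "jaw": 1},
  {"sx": -0.07, "sz": -0.18, "jaw": 1},
  {"sx": -0.07, "sz": -0.18, "jaw": 1},
])

```text
time: 26.75
position: [0.4723, -0.3152, 0.2132]
tool_rot: [3.125, 0.302, 0.002]
ft_force: [0.1, -0.1, -0.7]
grip_width: 0.999
grip_force: 0.0
```

```bash
python3 -c "
from h import *
shot('wrist','w3');go('scale',.2)"
```

```text
scale [ 0.0687 -0.0002  0.0119] turn 0.004 tilt [-0.0002 -0.0004] pos [ 0.4722 -0.3144  0.2119] w 1.001 F 0.0
```

View pics/w3.png

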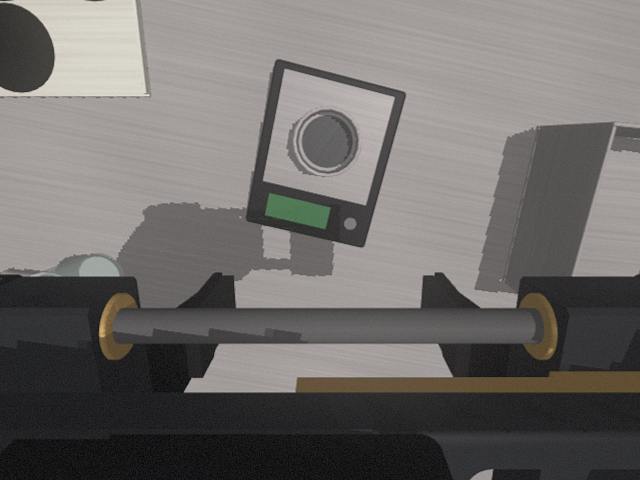

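The basket stands upright on the plate, with rim centre at about (326,141) and plate corners (284,68), (395,97), (368,207), (264,182).

Run:
```python
from h import *
c=load('w3')[1]
P=plane(c,[(284,68),(395,97),(368,207),(264,182)],.024);print(P,P.mean(0),plane(c,(326.5,141.5),.052))
S['sh']=(.4243,.2858); go('sh',.17)
```

```text
[[ 0.5915 -0.2533  0.024 ]
 [ 0.5869 -0.3531  0.024 ]
 [ 0.4864 -0.3512  0.024 ]
 [ 0.491  -0.2507  0.024 ]] [ 0.5389 -0.3021  0.024 ] [[ 0.5384 -0.3011  0.052 ]]
sh [ 0.0687 -0.5982  0.0421] turn 0.004 tilt [-0.0002 -0.0004] pos [ 0.4722 -0.3144  0.2119] w 1.001 F 0.0
```

Emit:
inch_along([
  {"sx": 0.02, "sy": -0.04, "jaw": 1},
  {"sx": 0.04, "sy": -0.085, "jaw": 1},
  {"sx": 0.06, "sy": -0.13, "jaw": 1},
  {"sx": 0.08, "sy": -0.175, "jaw": 1},
  {"sx": 0.09, "sy": -0.22, "jaw": 1},
  {"sx": 0.1, "sy": -0.27, "jaw": 1},
  {"sx": 0.1, "sy": -0.32, "jaw": 1},
  {"sx": 0.1, "sy": -0.37, "jaw": 1},
  {"sx": 0.09, "sy": -0.42, "jaw": 1},
  {"sx": 0.08, "sy": -0.465, "jaw": 1},
  {"sx": 0.07, "sy": -0.51, "jaw": 1},
  {"sx": 0.069, "sy": -0.555, "jaw": 1},
  {"sx": 0.069, "sy": -0.585, "jaw": 1},
  {"sx": 0.069, "sy": -0.598, "jaw": 1},
  {"sx": 0.069, "sy": -0.598, "sz": 0.04, "jaw": 1},
  {"sx": 0.069, "sy": -0.598, "sz": 0.04, "jaw": 1},
  {"sx": 0.069, "sy": -0.598, "sz": 0.04, "jaw": 1},
])

```text
time: 28.5
position: [0.4236, 0.2854, 0.1715]
tool_rot: [-3.126, -0.306, 0.006]
ft_force: [0.9, 0.9, -0.2]
grip_width: 1.002
grip_force: 0.0
```

```bash
python3 -c "
from h import *
S['sh']=(.4243,.2858); go('sh',.0653)"
```

```text
sh [ 0.0012 -0.0001  0.1062] turn 0.005 tilt [-0.0038 -0.0008] pos [0.4236 0.2854 0.1715] w 1.002 F 0.0
```

Emit:
inch_along([
  {"sx": 0.001, "sz": 0.04, "jaw": 1},
  {"sx": 0.001, "sz": 0.08, "jaw": 1},
  {"sx": 0.001, "sz": 0.1, "jaw": 1},
  {"sx": 0.001, "sz": 0.106, "jaw": 1},
  {"sx": 0.001, "sz": 0.106, "jaw": 1},
  {"sx": 0.001, "sz": 0.106, "jaw": 0},
  {"sx": 0.001, "sz": 0.106, "jaw": 0},
  {"sx": 0.001, "sz": 0.106, "jaw": 0},
  {"sx": 0.001, "sz": 0.106, "jaw": 0},
  {"sx": 0.001, "sz": 0.106, "jaw": 0},
  {"sx": 0.001, "sz": 0.106, "jaw": 0},
  {"sx": 0.001, "sz": 0.106, "jaw": 0},
  {"sx": 0.001, "sz": 0.106, "jaw": 0},
], grip_n=30)

```text
time: 29.8
position: [0.426, 0.2858, 0.0669]
tool_rot: [-3.127, -0.304, -0.001]
ft_force: [0.2, 0.1, 3.6]
grip_width: 0.632
grip_force: 30.0
```

```bash
python3 -c "
from h import *
S['sh']=(.4243,.2858); go('sh',.0653)"
```

```text
sh [-0.0017 -0.0003  0.0016] turn 0.004 tilt [ 0.0006 -0.0001] pos [0.426  0.2858 0.0669] w 0.632 F 30.0
```

Emit:
inch_along([
  {"sz": -0.02, "jaw": 0},
  {"sz": -0.05, "jaw": 0},
  {"sz": -0.09, "jaw": 0},
  {"sz": -0.13, "jaw": 0},
  {"sz": -0.135, "jaw": 0},
  {"sx": 0.01, "sy": 0.025, "sz": -0.135, "jaw": 0},
  {"sx": 0.024, "sy": 0.06, "sz": -0.135, "jaw": 0},
  {"sx": 0.04, "sy": 0.1, "sz": -0.135, "jaw": 0},
  {"sx": 0.055, "sy": 0.14, "sz": -0.135, "jaw": 0},
  {"sx": 0.071, "sy": 0.18, "sz": -0.135, "jaw": 0},
  {"sx": 0.087, "sy": 0.22, "sz": -0.135, "jaw": 0},
  {"sx": 0.102, "sy": 0.26, "sz": -0.135, "jaw": 0},
  {"sx": 0.118, "sy": 0.3, "sz": -0.135, "jaw": 0},
  {"sx": 0.134, "sy": 0.34, "sz": -0.135, "jaw": 0},
  {"sx": 0.148, "sy": 0.375, "sz": -0.135, "jaw": 0},
  {"sx": 0.1575, "sy": 0.3955, "sz": -0.135, "jaw": 0},
  {"sx": 0.1575, "sy": 0.3955, "sz": -0.135, "jaw": 0},
  {"sx": 0.1575, "sy": 0.3955, "sz": -0.11, "jaw": 0},
  {"sx": 0.1575, "sy": 0.3955, "sz": -0.075, "jaw": 0},
  {"sx": 0.1575, "sy": 0.3955, "sz": -0.045, "jaw": 0},
])

```text
time: 31.8
position: [0.6547, -0.0712, 0.1084]
tool_rot: [-3.126, -0.306, 0.005]
ft_force: [-0.8, 0.3, -2.3]
grip_width: 0.636
grip_force: 30.0
```

Emit:
inch_along([
  {"sz": 0.01, "jaw": 0},
  {"sz": 0.02, "jaw": 0},
  {"sz": 0.02, "jaw": 0},
  {"sz": 0.02, "jaw": 0},
  {"sz": 0.02, "jaw": 0},
])

```text
time: 32.3
position: [0.6575, -0.0721, 0.0932]
tool_rot: [3.126, 0.304, 0.004]
ft_force: [0.5, -0.5, -1.9]
grip_width: 0.638
grip_force: 30.0
```

```bash
python3 -c "
from h import *
S['t']=(.6556,-.0728); go('t',.0649)"
```

```text
t [-0.0021  0.0003  0.0283] turn 0.004 tilt [0.0024 0.0009] pos [ 0.6575 -0.0721  0.0932] w 0.638 F 30.0
```

Emit:
inch_along([
  {"sx": -0.001, "sz": 0.01, "jaw": 0},
  {"sx": -0.0015, "sz": 0.018, "jaw": 0},
  {"sx": -0.0015, "sz": 0.023, "jaw": 0},
  {"sx": -0.0015, "sz": 0.023, "jaw": 0},
  {"sx": -0.0015, "sz": 0.023, "jaw": 0},
  {"sx": -0.0015, "sz": 0.023, "jaw": 0},
])

```text
time: 32.9
position: [0.6553, -0.0725, 0.0688]
tool_rot: [3.127, 0.304, 0.001]
ft_force: [1.2, -1.0, -2.2]
grip_width: 0.633
grip_force: 30.0
```

```bash
python3 -c "
from h import *
S['t']=(.6556,-.0728); go('t',.0649)"
```

```text
t [0.0003 0.0004 0.0039] turn 0.004 tilt [0.0005 0.0001] pos [ 0.6553 -0.0725  0.0688] w 0.633 F 30.0
```

Emit:
inch_along([
  {"sz": 0.0015, "jaw": 0},
  {"sz": 0.003, "jaw": 0},
  {"sz": 0.004, "jaw": 0},
  {"sz": 0.005, "jaw": 0},
  {"sz": 0.005, "jaw": 0},
])

```text
time: 33.4
position: [0.6554, -0.0724, 0.065]
tool_rot: [3.126, 0.304, 0.001]
ft_force: [-2.6, 0.6, 4.4]
grip_width: 0.638
grip_force: 30.0
```

```bash
python3 -c "
from h import *
S['t']=(.6556,-.0728); go('t',.0649);S['ta']=(.504,.2789);go('ta',.16)"
```

```text
t [0.0001 0.0004 0.0001] turn 0.004 tilt [0.0007 0.0008] pos [ 0.6554 -0.0724  0.065 ] w 0.638 F 30.0
ta [-0.0808 -0.3738 -0.0954] turn 0.004 tilt [0.0007 0.0008] pos [ 0.6554 -0.0724  0.065 ] w 0.638 F 30.0
```

Contact made; release and go to the tamper.

Emit:
inch_along([
  {"jaw": 1},
  {"jaw": 1},
  {"jaw": 1},
  {"sz": -0.03, "jaw": 1},
  {"sz": -0.07, "jaw": 1},
  {"sz": -0.1, "jaw": 1},
  {"sz": -0.1, "jaw": 1},
  {"sx": -0.01, "sy": -0.045, "sz": -0.1, "jaw": 1},
  {"sx": -0.02, "sy": -0.09, "sz": -0.1, "jaw": 1},
  {"sx": -0.03, "sy": -0.135, "sz": -0.1, "jaw": 1},
  {"sx": -0.04, "sy": -0.18, "sz": -0.1, "jaw": 1},
  {"sx": -0.05, "sy": -0.225, "sz": -0.1, "jaw": 1},
  {"sx": -0.06, "sy": -0.27, "sz": -0.1, "jaw": 1},
  {"sx": -0.07, "sy": -0.315, "sz": -0.1, "jaw": 1},
  {"sx": -0.08, "sy": -0.36, "sz": -0.1, "jaw": 1},
  {"sx": -0.081, "sy": -0.374, "sz": -0.1, "jaw": 1},
  {"sx": -0.081, "sy": -0.374, "sz": -0.1, "jaw": 1},
  {"sx": -0.081, "sy": -0.374, "sz": -0.1, "jaw": 1},
])

```text
time: 35.2
position: [0.5041, 0.2773, 0.1629]
tool_rot: [3.126, 0.302, -0.001]
ft_force: [0.6, -0.8, 0.1]
grip_width: 1.002
grip_force: 0.0
```

```bash
python3 -c "
from h import *
S['ta']=(.504,.2789); go('ta',.0615)"
```

```text
ta [ 0.0002 -0.0017  0.1014] turn 0.003 tilt [-0.0006  0.0014] pos [0.5041 0.2773 0.1629] w 1.002 F 0.0
```

Emit:
inch_along([
  {"sy": -0.001, "sz": 0.04, "jaw": 1},
  {"sy": -0.001, "sz": 0.08, "jaw": 1},
  {"sy": -0.001, "sz": 0.101, "jaw": 0.7},
  {"sy": -0.001, "sz": 0.101, "jaw": 0.6},
  {"sy": -0.001, "sz": 0.101, "jaw": 0},
  {"sy": -0.001, "sz": 0.101, "jaw": 0},
  {"sy": -0.001, "sz": 0.101, "jaw": 0},
  {"sy": -0.001, "sz": 0.101, "jaw": 0},
  {"sy": -0.001, "sz": 0.101, "jaw": 0},
  {"sy": -0.001, "sz": 0.101, "jaw": 0},
  {"sy": -0.001, "sz": 0.101, "jaw": 0},
  {"sy": -0.001, "sz": 0.101, "jaw": 0},
], grip_n=30)

```text
time: 36.4
position: [0.5037, 0.2794, 0.0629]
tool_rot: [3.126, 0.303, 0.001]
ft_force: [0.5, -2.6, 3.7]
grip_width: 0.376
grip_force: 30.0
```

```bash
python3 -c "
from h import *
S['ta']=(.504,.2789); go('ta',.0615)"
```

```text
ta [0.0002 0.0006 0.0014] turn 0.003 tilt [0.0005 0.0009] pos [0.5037 0.2794 0.0629] w 0.376 F 30.0
```

Emit:
inch_along([
  {"sz": -0.02, "jaw": 0},
  {"sz": -0.05, "jaw": 0},
  {"sz": -0.09, "jaw": 0},
  {"sz": -0.13, "jaw": 0},
  {"sz": -0.13, "jaw": 0},
  {"sx": 0.001, "sy": 0.025, "sz": -0.13, "jaw": 0},
  {"sx": 0.001, "sy": 0.06, "sz": -0.13, "jaw": 0},
  {"sx": 0.002, "sy": 0.1, "sz": -0.13, "jaw": 0},
  {"sx": 0.003, "sy": 0.14, "sz": -0.13, "jaw": 0},
  {"sx": 0.004, "sy": 0.18, "sz": -0.13, "jaw": 0},
  {"sx": 0.005, "sy": 0.22, "sz": -0.13, "jaw": 0},
  {"sx": 0.005, "sy": 0.255, "sz": -0.13, "jaw": 0},
  {"sx": 0.005, "sy": 0.28, "sz": -0.13, "jaw": 0},
  {"sx": 0.005, "sy": 0.293, "sz": -0.13, "jaw": 0},
  {"sx": 0.005, "sy": 0.293, "sz": -0.11, "jaw": 0},
  {"sx": 0.005, "sy": 0.293, "sz": -0.08, "jaw": 0},
  {"sx": 0.005, "sy": 0.293, "sz": -0.05, "jaw": 0},
  {"sx": 0.005, "sy": 0.293, "sz": -0.025, "jaw": 0},
  {"sx": 0.005, "sy": 0.293, "sz": -0.013, "jaw": 0},
  {"sx": 0.005, "sy": 0.293, "sz": -0.013, "jaw": 0},
])

```text
time: 38.4
position: [0.5626, -0.0056, 0.0733]
tool_rot: [-3.125, -0.306, 0.007]
ft_force: [-0.4, 0.4, -3.2]
grip_width: 0.376
grip_force: 29.9
```

Emit:
inch_along([
  {"jaw": 0},
  {"sz": 0.002, "jaw": 0},
  {"sz": 0.004, "jaw": 0},
  {"sz": 0.004, "jaw": 0},
  {"sz": 0.004, "jaw": 0},
])

```text
time: 38.9
position: [0.5648, -0.0068, 0.0719]
tool_rot: [3.127, 0.304, 0.001]
ft_force: [-0.3, 0.1, -3.0]
grip_width: 0.378
grip_force: 29.9
```

```bash
python3 -c "
from h import *
S['t']=(.5642,-.0075); go('t',.0609)"
```

```text
t [-0.0007  0.0005  0.011 ] turn 0.003 tilt [0.0005 0.0004] pos [ 0.5648 -0.0068  0.0719] w 0.378 F 29.9
```

Emit:
inch_along([
  {"sx": -0.0005, "sy": 0.0005, "sz": 0.004, "jaw": 0},
  {"sx": -0.0005, "sy": 0.0005, "sz": 0.007, "jaw": 0},
  {"sx": -0.0005, "sy": 0.0005, "sz": 0.009, "jaw": 0},
  {"sx": -0.0005, "sy": 0.0005, "sz": 0.0105, "jaw": 0},
  {"sx": -0.0005, "sy": 0.0005, "sz": 0.0115, "jaw": 0},
  {"sx": -0.0005, "sy": 0.0005, "sz": 0.0115, "jaw": 0},
])

```text
time: 39.5
position: [0.5644, -0.0074, 0.0609]
tool_rot: [3.126, 0.304, -0.0]
ft_force: [-2.9, -0.8, 4.1]
grip_width: 0.375
grip_force: 30.0
```

```bash
python3 -c "
from h import *
S['t']=(.5642,-.0075); go('t',.0609);S['j']=(.5846,.2692);go('j',.16)"
```

```text
t [-0.0002  0.0001 -0.    ] turn 0.004 tilt [-0.0002  0.0007] pos [ 0.5644 -0.0074  0.0609] w 0.375 F 30.0
j [ 0.0731 -0.2674 -0.0993] turn 0.004 tilt [-0.0002  0.0007] pos [ 0.5644 -0.0074  0.0609] w 0.375 F 30.0
```

Emit:
inch_along([
  {"jaw": 1},
  {"jaw": 1},
  {"jaw": 1},
  {"jaw": 1},
  {"sz": -0.03, "jaw": 1},
  {"sz": -0.07, "jaw": 1},
  {"sz": -0.1, "jaw": 1},
  {"sz": -0.1, "jaw": 1},
  {"sx": 0.012, "sy": -0.045, "sz": -0.1, "jaw": 1},
  {"sx": 0.025, "sy": -0.09, "sz": -0.1, "jaw": 1},
  {"sx": 0.037, "sy": -0.135, "sz": -0.1, "jaw": 1},
  {"sx": 0.05, "sy": -0.18, "sz": -0.1, "jaw": 1},
  {"sx": 0.062, "sy": -0.225, "sz": -0.1, "jaw": 1},
  {"sx": 0.073, "sy": -0.26, "sz": -0.1, "jaw": 1},
  {"sx": 0.073, "sy": -0.2675, "sz": -0.1, "jaw": 1},
  {"sx": 0.073, "sy": -0.2675, "sz": -0.1, "jaw": 1},
  {"sx": 0.073, "sy": -0.2675, "sz": -0.1, "jaw": 1},
])

```text
time: 41.2
position: [0.5846, 0.2675, 0.1592]
tool_rot: [3.125, 0.302, -0.001]
ft_force: [1.2, -0.6, 0.1]
grip_width: 1.0
grip_force: 0.0
```

```bash
python3 -c "
from h import *
S['j']=(.5846,.2692); go('j',.0629)"
```

```text
j [ 0.0005 -0.0019  0.0963] turn 0.002 tilt [-0.0011  0.0017] pos [0.5846 0.2675 0.1592] w 1.0 F 0.0
```

Emit:
inch_along([
  {"sy": -0.001, "sz": 0.04, "jaw": 1},
  {"sy": -0.001, "sz": 0.08, "jaw": 1},
  {"sy": -0.001, "sz": 0.096, "jaw": 1},
  {"sy": -0.001, "sz": 0.096, "jaw": 1},
  {"sy": -0.001, "sz": 0.096, "jaw": 1},
  {"sy": -0.001, "sz": 0.096, "jaw": 0},
  {"sy": -0.001, "sz": 0.096, "jaw": 0},
  {"sy": -0.001, "sz": 0.096, "jaw": 0},
  {"sy": -0.001, "sz": 0.096, "jaw": 0},
  {"sy": -0.001, "sz": 0.096, "jaw": 0},
  {"sy": -0.001, "sz": 0.096, "jaw": 0},
  {"sy": -0.001, "sz": 0.096, "jaw": 0},
  {"sy": -0.001, "sz": 0.096, "jaw": 0},
], grip_n=25)

```text
time: 42.5
position: [0.5846, 0.2697, 0.0644]
tool_rot: [3.126, 0.303, 0.001]
ft_force: [-0.1, -2.3, 3.5]
grip_width: 0.643
grip_force: 25.0
```

```bash
python3 -c "
from h import *
S['j']=(.5846,.2692); go('j',.0629)"
```

```text
j [-0.0001  0.0005  0.0015] turn 0.003 tilt [0.0004 0.0009] pos [0.5846 0.2697 0.0644] w 0.643 F 25.0
```

Emit:
inch_along([
  {"sz": -0.02, "jaw": 0},
  {"sz": -0.05, "jaw": 0},
  {"sz": -0.09, "jaw": 0},
  {"sz": -0.13, "jaw": 0},
  {"sz": -0.13, "jaw": 0},
  {"sy": 0.02, "sz": -0.13, "jaw": 0},
  {"sx": 0.001, "sy": 0.05, "sz": -0.13, "jaw": 0},
  {"sx": 0.001, "sy": 0.085, "sz": -0.13, "jaw": 0},
  {"sx": 0.002, "sy": 0.12, "sz": -0.13, "jaw": 0},
  {"sx": 0.0025, "sy": 0.15, "sz": -0.13, "jaw": 0},
  {"sx": 0.0025, "sy": 0.175, "sz": -0.13, "jaw": 0},
  {"sx": 0.0025, "sy": 0.1885, "sz": -0.13, "jaw": 0},
  {"sx": 0.0025, "sy": 0.1885, "sz": -0.12, "jaw": 0},
  {"sx": 0.0025, "sy": 0.1885, "sz": -0.09, "jaw": 0},
  {"sx": 0.0025, "sy": 0.1885, "sz": -0.06, "jaw": 0},
  {"sx": 0.0025, "sy": 0.1885, "sz": -0.03, "jaw": 0},
  {"sx": 0.0025, "sy": 0.1885, "sz": -0.014, "jaw": 0},
  {"sx": 0.0025, "sy": 0.1885, "sz": -0.014, "jaw": 0},
  {"sx": 0.0025, "sy": 0.1885, "sz": -0.014, "jaw": 0},
  {"sx": 0.0025, "sy": 0.1885, "sz": -0.014, "jaw": 0},
])

```text
time: 44.5
position: [0.6241, 0.0868, 0.0798]
tool_rot: [-3.126, -0.305, -0.005]
ft_force: [-0.4, 0.6, -2.3]
grip_width: 0.635
grip_force: 25.0
```

```bash
python3 -c "
from h import *
S['t']=(.6227,.0848); go('t',.0624)"
```

```text
t [-0.0018  0.0017  0.0174] turn 0.004 tilt [ 0.0031 -0.0002] pos [0.6241 0.0868 0.0798] w 0.635 F 25.0
```

Emit:
inch_along([
  {"sx": -0.001, "sy": 0.001, "sz": 0.004, "jaw": 0},
  {"sx": -0.001, "sy": 0.001, "sz": 0.008, "jaw": 0},
  {"sx": -0.001, "sy": 0.001, "sz": 0.012, "jaw": 0},
  {"sx": -0.001, "sy": 0.001, "sz": 0.012, "jaw": 0},
  {"sx": -0.001, "sy": 0.001, "sz": 0.012, "jaw": 0},
  {"sx": -0.001, "sy": 0.001, "sz": 0.012, "jaw": 0},
])

```text
time: 45.1
position: [0.6222, 0.0847, 0.0661]
tool_rot: [-3.127, -0.304, -0.0]
ft_force: [0.6, 0.9, -3.7]
grip_width: 0.638
grip_force: 25.0
```

```bash
python3 -c "
from h import *
S['t']=(.6227,.0848); go('t',.0624)"
```

```text
t [ 0.0005 -0.      0.0037] turn 0.004 tilt [ 0.0002 -0.    ] pos [0.6222 0.0847 0.0661] w 0.638 F 25.0
```

Emit:
inch_along([
  {"sx": 0.0005, "sz": 0.0015, "jaw": 0},
  {"sx": 0.0005, "sz": 0.003, "jaw": 0},
  {"sx": 0.0005, "sz": 0.004, "jaw": 0},
  {"sx": 0.0005, "sz": 0.0048, "jaw": 0},
  {"sx": 0.0005, "sz": 0.0048, "jaw": 0},
])

```text
time: 45.6
position: [0.623, 0.0847, 0.0623]
tool_rot: [3.126, 0.304, 0.001]
ft_force: [-2.7, -1.1, 5.1]
grip_width: 0.636
grip_force: 25.0
```

```bash
python3 -c "
from h import *
S['t']=(.6227,.0848); go('t',.0624); print(ctrl.get_state()['ft_force']);S['v']=(.53,-.01);go('v',.3)"
```

```text
t [-0.0002 -0.0001 -0.0001] turn 0.003 tilt [0.0006 0.0006] pos [0.623  0.0847 0.0623] w 0.636 F 25.0
[-2.6847 -1.0849  5.079 ]
v [-0.1093  0.0752 -0.2377] turn 0.003 tilt [0.0006 0.0006] pos [0.623  0.0847 0.0623] w 0.636 F 25.0
```

Emit:
inch_along([
  {"jaw": 1},
  {"jaw": 1},
  {"jaw": 1},
  {"jaw": 1},
  {"sz": -0.03, "jaw": 1},
  {"sz": -0.07, "jaw": 1},
  {"sz": -0.11, "jaw": 1},
  {"sz": -0.15, "jaw": 1},
  {"sx": -0.03, "sy": 0.02, "sz": -0.19, "jaw": 1},
  {"sx": -0.06, "sy": 0.04, "sz": -0.22, "jaw": 1},
  {"sx": -0.09, "sy": 0.06, "sz": -0.24, "jaw": 1},
  {"sx": -0.11, "sy": 0.075, "sz": -0.25, "jaw": 1},
  {"sx": -0.11, "sy": 0.075, "sz": -0.26, "jaw": 1},
  {"sx": -0.11, "sy": 0.075, "sz": -0.26, "jaw": 1},
  {"sx": -0.11, "sy": 0.075, "sz": -0.26, "jaw": 1},
  {"sx": -0.11, "sy": 0.075, "sz": -0.26, "jaw": 1},
])

```text
time: 47.2
position: [0.5292, -0.0087, 0.3203]
tool_rot: [-3.125, -0.308, 0.002]
ft_force: [-1.0, 0.5, -0.5]
grip_width: 0.998
grip_force: 0.0
```

Run:
```python
from h import *
im,c=shot('wrist','w4'); shot('side','s4')
p=[tuple(proj(c,[*S[n],z])[0].round(1)) for n,z in(('jar',.112),('shaker',.114),('tamper',.104),('basket',.004),('jar',.004),('shaker',.004),('tamper',.004))];print(p)
x0,y0=int(p[3][0])-120,max(0,int(p[3][1])-90); print(x0,y0)
cv2.imwrite('pics/w4c.png',cv2.resize(im[y0:y0+190,x0:x0+240],None,fx=3,fy=3,interpolation=cv2.INTER_CUBIC))
```

```text
[(np.float64(249.7), np.float64(93.9)), (np.float64(421.9), np.float64(94.5)), (np.float64(334.3), np.float64(174.7)), (np.float64(334.1), np.float64(103.9)), (np.float64(267.9), np.float64(103.7)), (np.float64(400.1), np.float64(104.3)), (np.float64(333.2), np.float64(166.8))]
214 13
```

View pics/w4c.png

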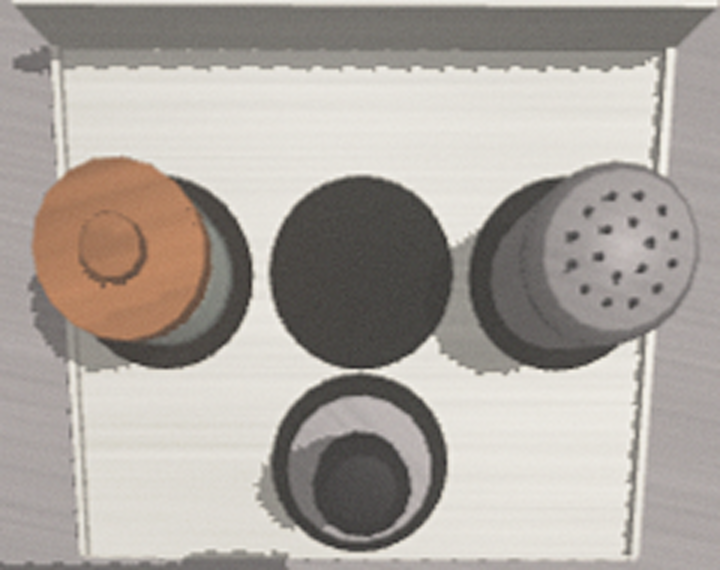

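View pics/s4.png

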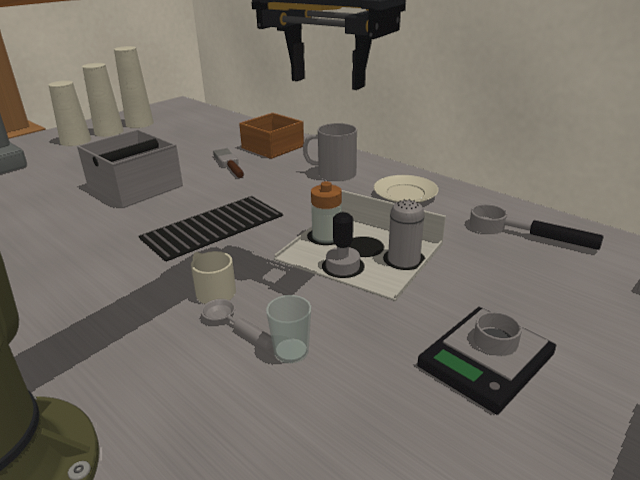

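Every item checks within about 1 px of its starting spot: knob (249.5,94.5), shaker apex (422,94.5), tamper top (334.5,174.5). The basket is upright on the plate, and the cup and glass have not moved.

```bash
python3 -c "
from bench import ctrl, eyes
print(ctrl.close_job())"
```

```text
the job is handed in; nothing more can be done
None
```

The job is handed in at about 47 s: the basket stands upright within about 1 mm of the middle of the scale's plate, the shaker, jar and tamper are back upright on their own caddy spots to within about 1 px in the last wrist view, nothing was knocked over, and the glass and cup look unmoved.

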